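# Park the bur tray in the push-push dock

## Robot

A 6-joint arm with a two-finger parallel gripper is mounted at the origin on a cart in front of the work surface, level with it; the furniture and walls round the work are solid. World frame = base frame: x ahead of the robot, y to its left, z up, the work surface at z = 0. Lengths are in m, angles in rad, forces in N, time in s.
With the tool pointing down it reaches from about 0.35 to 0.975 m from the base axis. Payload 4.9 kg.
Tool frame: the origin (TCP) lies on the centre line of the jaws, within the pads' length; the fingertips stand 8 mm ahead of it and the grasp point (between the pads) lies 11 mm behind it; z points along the fingers, y is the direction in which the jaws open and shut (so a half turn about z gives the same grasp; the last joint's range is limited). The gripper opens to 85 mm and grips with 20 to 120 N. Pads are 22 mm wide; open, the fingers measure 114 mm over their backs; the gripper's body (76 mm by 85 mm) begins 54 mm behind the grasp point. The pads swing forward as they close: fully open they stand 13 mm farther back than shut.
Start: joints at [1.094, 0.053, 1.613, -0, 1.476, -0.119], TCP at [0.219, 0.585, 0.239] pointing down, gripper open.
Joint ranges: [-3.01, 3.01], [-1.01, 2.22], [0.06, 2.58], [-1.02, 4.17], [0.09, 2.62], [-3.14, 3.14]. Speed limits (rad/s): [2.57, 2.57, 3.14, 3.14, 3.14, 3.14].

## Interface

Orientations are given as a rotation vector (axis times angle).
In Python, from station import get_obs, get_image, calibration, finish_job gives the robot as it stands. The module is installed in compiled form; this text tells all that it offers.
- The arm moves only by the shell command python3 -m jog 'ROWS' [FORCE]. ROWS is JSON, a list of rows, each a list of 7 numbers: the shift along the tool's x, y, z in cm, then the turn, a rotation vector about the tool's x, y, z in rad, then the closure in counts, from 0 (fully open) to 255 (shut). In form: [[dx, dy, dz, ax, ay, az, jaw], ...]. A call has 1 to 8 rows; each row is the pose to reach, as a shift and turn from the pose measured when the call began, along the tool's axes at that moment; what a row does not reach only later rows make up. A row lasts 1/12 s, in which the tool goes at most 41.7 mm and 7.16 degrees, less where a joint would pass 70% of its speed; a pose out of reach is approached as far as the arm can. A call with a gripper value outside its range is refused whole. The fingers move at their own pace and stop on an object; FORCE is the grip in N (left out, the last holds). Time passes only in rows, so rows that repeat a pose let the fingers close. It gives the time, the measured TCP pose, the force and the opening at its end, in the units of the state.
- get_obs(): the state, without advancing time (a new reading comes with each control period).
- get_image(name): name is "scene" or "top"; returns the picture (400x640x3 uint8, red, green, blue); there is no depth.
- calibration(name): a dict with "vfov" (degrees; the focal length in pixels is half the picture's height over the tangent of half this angle, whatever the lens; pixels are square), "cx", "cy" (the principal point, pixels), "dist_coeffs" ([k1, k2, p1, p2, k3] as OpenCV has them; the pictures are not rectified), "R" (3x3) and "t" (3): a world point X has camera coordinates R X + t. Camera axes: x right, y down, z forward; pixel columns grow to the right and rows downward; lengths in m; the calibration is good to about 2 mm. A picture is of the moment at which its call begins. calibration takes no time and is no camera call.
- finish_job(): hands the job in, once; it reports no verdict.
The state is a dict: "t": time; "q": joint angles; "dq": joint speeds; "effort": joint torques, N m; "tool_pos": TCP position; "tool_rot": TCP orientation; "contact_force": force on the tool from outside, world axes, zero at the start; "wrist_torque": the same for the moment, N m; "opening": finger opening in m.
Only numpy, scipy, OpenCV 4.12 (cv2) and the standard library are available. Lean on these libraries where they do the work, as an engineer would, in place of code of your own. Each camera call takes 0.05 s, during which the arm holds its last target. There are 200 camera calls.

## Task

Put the bur tray away in its pop-up dock: set it by its grip bar into the dock's well on the raised sprung lift, then press it straight down until the push-push latch catches, and let go so that the tray stays down in the well by itself. Press gently, with no more than 30 N, for the latch breaks beyond that, and leave the other things on the desk where they are.

Things in the scene. Friction and masses are not known exactly. Their poses are not given: they have to be found in the camera images.
- tray: Loose bur tray: wooden block 60 (x) x 88 (y) x 24 (z) mm, foot stepped in to 55 x 83 mm for the lowest 4 mm; short steel burs stand up to 8 mm out of its top; aluminium grip bar in the middle. 0.12 to 0.26 kg. Origin: centre of the underside; x across the bar, y along it, z up. Starts flat on the desk. Fits the dock either way round (half turn).
- tray_grip (a point): Centre of the top of the tray's grip bar, 52 mm above the tray's underside: press here. The bar is 12 mm thick (tray x), 50 mm long (tray y) and stands from 24 to 52 mm above the underside.
- dock: Grey housing fixed to the desk, 62 mm high, with an open-topped well 64 (x) x 92 (y) mm, its mouth bevelled (4 mm, 45 deg) all round, smooth (friction about 0.2); walls 8 mm at front and sides, back wall (+x side) 22 mm, hiding the latch. Two low feet in front. Origin: on the desk under the well's centre; x from front to back wall, y along the well's long side, z up. The tray goes in with its y along the dock's y.
- dock_mouth (a point): Centre of the well's mouth, at the rim, 62 mm above the desk.
- lift: Sprung black plate in the well, 60 x 88 x 4 mm, moves straight up and down and carries the tray. Origin: centre of its top; axes as the dock's. Raised (unlatched) its top is 52 mm above the dock's origin, so a tray on it stands 14 mm proud of the rim; latched 28 to 36 mm. Spring: 6 N when raised plus 0.15 N per mm of travel, less the lift's own weight of 1 N; damping 70 N per m/s.
- dock_latch (a point): Top of the back wall's middle, over the push-push latch. The catch height lies 16 to 24 mm below the raised lift, set by a hidden screw, different at each start, not visible. To latch, press the lift to about 5 mm below it, then let it rise: it stays at the catch height. A stiff rubber stop lies 5.6 mm below the catch height: feel the force climb from about 10 N.
- lift_top (a point): Centre of the lift's top face, same point as the lift's origin. Let go too early (stop not felt), the lift springs back up; pressed to the stop again when latched, the latch lets go and the lift springs back up; then press once more.
- square_graver: Bystander: a square steel bar stepped down at one end, 11x89x8 mm, lying. Origin: centre of its underside.
- pitch_block_1: Bystander: a round wooden dop with black pitch on top, 52x52x36 mm. Origin: centre of its underside.
- wood_offcut: Bystander: a softwood block, 50x58x26 mm. Origin: centre of its underside.
There are look-alikes about, which are no part of the job. Of the things that look like the tray, the largest one is meant.

How it is judged:
By the outcome, as a careful person would: the job done as asked, in the order asked, and still so for the second after the job is handed in, with the robot touching nothing.
It also fails if it takes over 48 s, if anything falls off the work surface, if the arm or the gripper's body presses on something with over 40 N, if the wrist force passes 120 N, or if a joint passes its speed limit or range.

## Working session

There is one attempt and no reset: what is moved stays moved. The work goes in short steps, Python scripts to look and compute and a shell command to move; the robot and the scene stay as the last step left them, time stands still between calls to the robot, and variables do not carry over. Pictures are saved under pics/ and viewed, about 8 in all and at most 12, crops included, and the job is handed in when it is done.

```bash
mkdir -p pics; python3 - <<'E'
from station import *
import cv2
for n in("scene","top"):
    im=get_image(n); cv2.imwrite(f"pics/{n}0.png",im[:,:,::-1]); c=calibration(n); print(n,c)
o=get_obs(); print(o)
E
```

```text
scene {'vfov': 55.7615368498705, 'cx': 314.234133181384, 'cy': 202.37314671147976, 'dist_coeffs': array([0.012634, 0.      , 0.      , 0.      , 0.      ]), 'R': array([[ 0.21294608, -0.97705061, -0.00510565],
       [-0.49387873, -0.10312808, -0.86339354],
       [ 0.84305265,  0.18637784, -0.50450524]]), 't': array([-0.25641707,  0.39555266,  0.35164001])}
top {'vfov': 57.42132947178864, 'cx': 323.14568964098015, 'cy': 204.30331839332231, 'dist_coeffs': array([-0.07532103,  0.        ,  0.        ,  0.        ,  0.        ]), 'R': array([[ 0.06662109, -0.9977694 , -0.00422609],
       [-0.96849834, -0.06364696, -0.2407489 ],
       [ 0.2399429 ,  0.02013192, -0.97057823]]), 't': array([-0.15807344,  0.6504048 ,  0.77961807])}
{'t': 0.1, 'q': array([ 1.09400365e+00,  5.33015794e-02,  1.61415362e+00,  1.97122852e-05,
        1.47602607e+00, -1.18997707e-01]), 'dq': array([-8.75475793e-04, -1.26404488e-03, -3.16533916e-03,  8.18584600e-05,
        3.05757233e-03,  1.51625089e-03]), 'effort': array([-1.30628127e-04, -3.94904494e+01, -3.71363926e+01, -1.61825342e-04,
        3.90785848e-03, -1.72014143e-05]), 'tool_pos': array([0.21861835, 0.58492659, 0.23818113]), 'tool_rot': array([-5.58930672e-01, -3.09088862e+00,  2.82641364e-03]), 'contact_force': array([ 0.52594258,  0.80420407, -0.35177253]), 'wrist_torque': array([0.00445495, 0.0033054 , 0.00474242]), 'opening': 0.08549875561904811}
```

View pics/scene0.png

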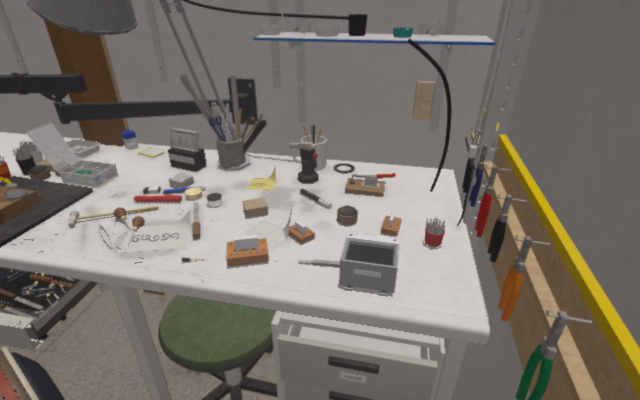

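View pics/top0.png

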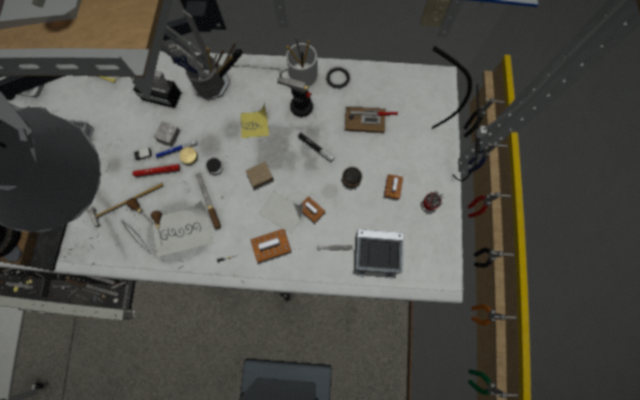

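```bash
python3 - <<'E'
import cv2,numpy as np
t=cv2.imread("pics/top0.png")
s=cv2.imread("pics/scene0.png")
a=cv2.resize(t[95:285,235:435],None,fx=4,fy=3*4/3,interpolation=cv2.INTER_CUBIC)[:, :]
a=cv2.resize(t[170:290,235:415],(800,533),interpolation=cv2.INTER_CUBIC)
cv2.imwrite("pics/c1.png",a)
b=cv2.resize(s[165:295,215:415],(800,520),interpolation=cv2.INTER_CUBIC)
cv2.imwrite("pics/c2.png",b)
E
```

```text
(no output)
```

View pics/c1.png

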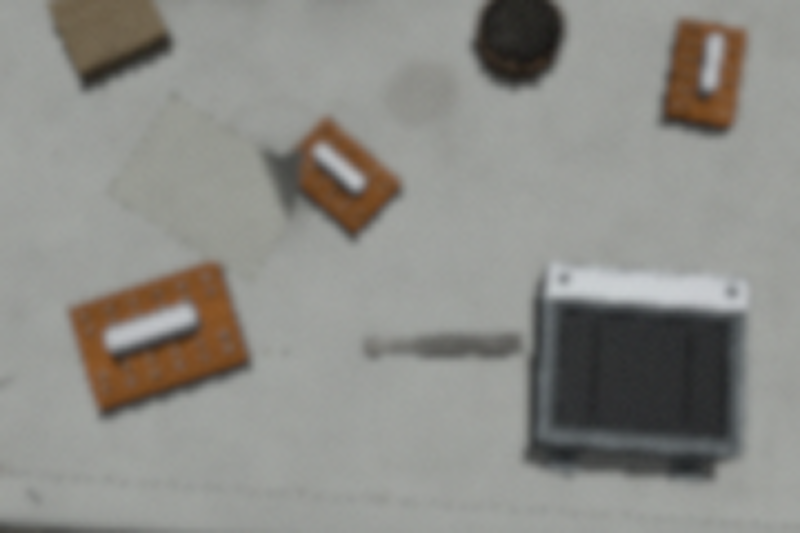

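View pics/c2.png

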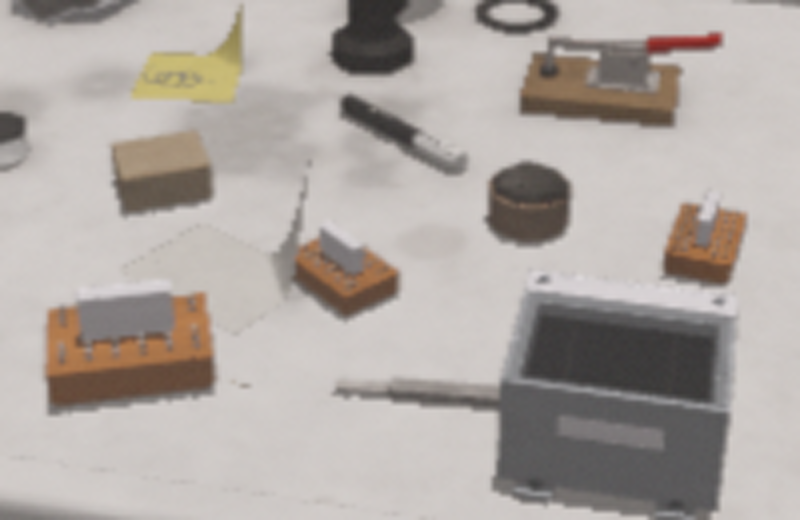

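```bash
cat > h.py <<'E'
import numpy as np,cv2
from station import *
from scipy.optimize import least_squares
def proj(n,P):
    c=calibration(n);f=200/np.tan(np.radians(c["vfov"]/2))
    K=np.array([[f,0,c["cx"]],[0,f,c["cy"]],[0,0,1]])
    return cv2.projectPoints(np.asarray(P,float).reshape(-1,3),cv2.Rodrigues(c["R"])[0],c["t"],K,c["dist_coeffs"])[0][:,0]
def place(p,L):
    x,y,a=p[:3];L=np.asarray(L,float)/1000;c,s=np.cos(a),np.sin(a)
    return np.c_[x+c*L[:,0]-s*L[:,1],y+s*L[:,0]+c*L[:,1],L[:,2]+(p[3] if len(p)>3 else 0)]
def fit(obs,x0):
    r=lambda p:np.concatenate([(proj(n,place(p,L))-px).ravel() for n,L,px in obs])
    s=least_squares(r,x0,loss="soft_l1");return s.x,s.fun
def c1(p): return np.array([235,170])+(np.array(p)+.5)*180/800-.5
def c2(p): return np.array([215,165])+(np.array(p)+.5)/4-.5
def box(x0,x1,y0,y1,z): return [[x1,y1,z],[x1,y0,z],[x0,y0,z],[x0,y1,z]] # BL BR FR FL
E
python3 - <<'E'
from h import *
T=box(-30,30,-44,44,24);D=box(-40,54,-54,54,62)
p,r=fit([("top",T,c1([[70,308],[217,263],[250,360],[103,405]])),("scene",T,c2([[57,308],[207,292],[213,352],[48,375]]))],[.6,0,.2])
print("tray",p.round(4),r.round(1))
d,r2=fit([("top",D,c1([[548,262],[748,270],[738,452],[535,442]])),("scene",D,c2([[527,272],[735,295],[727,408],[500,382]]))],[.6,-.2,0])
print("dock",d.round(4),r2.round(1))
out=[]
for n in("top","scene"):
    im=cv2.imread(f"pics/{n}0.png");x0,x1,y0,y1=(235,415,170,290) if n=="top" else (215,415,165,295)
    k=4;im=cv2.resize(im[y0:y1,x0:x1],None,fx=k,fy=k,interpolation=cv2.INTER_CUBIC)
    for q,Ls in((p,[T,box(-6,6,-25,25,52)]),(d,[D,box(-32,32,-46,46,62),box(-30,30,-44,44,52),box(-30,30,-44,44,32)])):
        for i,L in enumerate(Ls):
            uv=proj(n,place(q,L));uv=((uv-[x0,y0]+.5)*k-.5).round().astype(int)
            cv2.polylines(im,[uv],True,[(0,255,0),(255,0,255),(0,255,255),(255,255,0)][i],1)
    out.append(im[:, :][(200 if n=="top" else 230):])
w=max(o.shape[1] for o in out)
out=[cv2.copyMakeBorder(o,0,0,0,w-o.shape[1],0) for o in out]
cv2.imwrite("pics/o1.png",np.vstack(out))
E
```

```text
tray [0.5626 0.0077 0.391 ] [-0.2  0.1  0.8 -1.   0.6  0.2 -0.8  1.5 -2.1 -0.5  0.5 -0.8  0.9  0.6
 -0.5 -0.4]
dock [ 0.5557 -0.2526 -0.0008] [-0.7  0.1 -0.1  1.3  1.4  0.5  0.3 -0.3 -0.3 -1.1 -0.1 -0.7  0.6  0.3
 -0.6 -1. ]
```

View pics/o1.png

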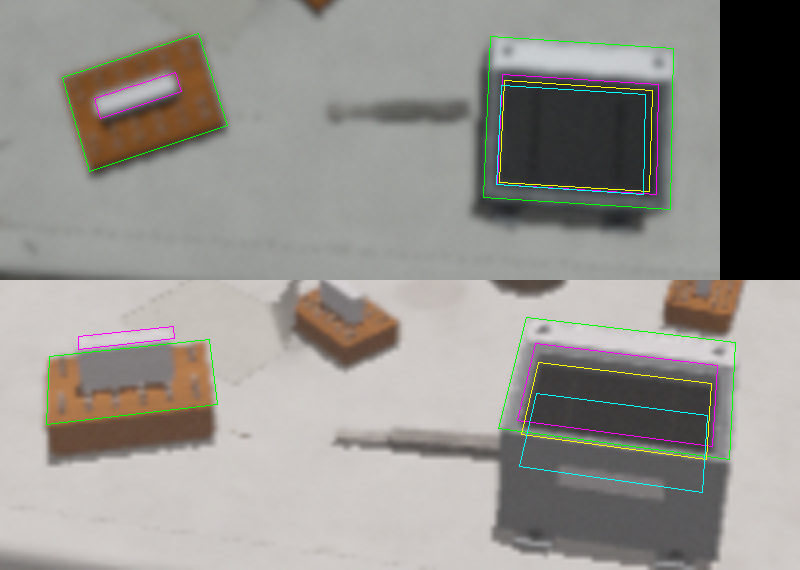

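```bash
cat >> h.py <<'E'
from scipy.spatial.transform import Rotation as R
def go(x,y,z,yaw):  # prints shift (cm) and turn for tool down with tool-y along yaw
    o=get_obs();R0=R.from_rotvec(o["tool_rot"]);best=None
    for a in(yaw,yaw+np.pi):
        ty=np.array([np.cos(a),np.sin(a),0]);tz=np.array([0,0,-1.]);M=R.from_matrix(np.c_[np.cross(ty,tz),ty,tz])
        v=(R0.inv()*M).as_rotvec()
        d=R0.inv().apply(np.array([x,y,z])-o["tool_pos"])*100
        print("shift",d.round(2),"turn",v.round(3),"q6",o["q"][5].round(2),"n rows",np.linalg.norm(d)/4.17,np.degrees(np.linalg.norm(v))/7.16)
def st():
    o=get_obs();y=R.from_rotvec(o["tool_rot"]).as_matrix()[:,1]
    print("t",round(o["t"],2),"pos",o["tool_pos"].round(4),"yaw",np.arctan2(y[1],y[0]).round(3),"F",o["contact_force"].round(1),"T",o["wrist_torque"].round(2),"open",round(o["opening"],4),"q",o["q"].round(2))
E
python3 -c "
from h import *
st();go(.5626,.0077,.16,.391)"
```

```text
t 0.1 pos [0.2186 0.5849 0.2382] yaw 1.213 F [ 0.5  0.8 -0.4] T [0. 0. 0.] open 0.0855 q [ 1.09  0.05  1.61  0.    1.48 -0.12]
shift [-52.44 -42.01   7.88] turn [-0.002  0.001  0.822] q6 -0.12 n rows 16.222559812947406 6.577823685963302
shift [-52.44 -42.01   7.88] turn [-1.00e-03 -2.00e-03 -2.32e+00] q6 -0.12 n rows 16.222559812947406 18.561860603606576
```

```bash
python3 -m jog '[[-26,-21,0,0,0,0.41,0],[-26,-21,0,0,0,0.41,0],[-26,-21,0,0,0,0.41,0],[-26,-21,0,0,0,0.41,0],[-26,-21,0,0,0,0.41,0],[-26,-21,0,0,0,0.41,0],[-26,-21,0,0,0,0.41,0],[-26,-21,0,0,0,0.41,0]]'; python3 -c "
from h import *
st();go(.5626,.0077,.16,.391)"
```

```text
t: 0.77
tool_pos: [0.3883, 0.2963, 0.2381]
tool_rot: [-1.176, -2.913, 0.003]
contact_force: [0.9, 0.6, -0.5]
opening: 0.0853
t 0.77 pos [0.3883 0.2963 0.2381] yaw 0.803 F [ 0.9  0.6 -0.5] T [ 0.04 -0.05 -0.01] open 0.0853 q [ 0.5  -0.28  1.92 -0.    1.5  -0.3 ]
shift [-32.58  -8.65   7.84] turn [-0.002  0.001  0.412] q6 -0.3 n rows 8.298690625029035 3.300432317899995
shift [-32.58  -8.65   7.84] turn [-1.000e-03 -3.000e-03 -2.729e+00] q6 -0.3 n rows 8.298690625029035 21.839277925109332
```

```bash
python3 -m jog '[[-32.58,-8.65,7.84,0,0,0.412,0],[-32.58,-8.65,7.84,0,0,0.412,0],[-32.58,-8.65,7.84,0,0,0.412,0],[-32.58,-8.65,7.84,0,0,0.412,0],[-32.58,-8.65,7.84,0,0,0.412,0],[-32.58,-8.65,7.84,0,0,0.412,0],[-32.58,-8.65,7.84,0,0,0.412,0],[-32.58,-8.65,7.84,0,0,0.412,0]]' >/dev/null; python3 -m jog '[[0,0,0,0,0,0,0],[0,0,0,0,0,0,0]]'>/dev/null; python3 - <<'E'
from h import *
st();go(.5626,.0077,.09,.391)
im=get_image("top")[:,:,::-1];cv2.imwrite("pics/t2.png",im)
s=get_image("scene")[:,:,::-1];cv2.imwrite("pics/s2.png",s)
a=cv2.resize(im[185:285,200:400],(800,400),interpolation=3);b=cv2.resize(s[190:290,180:380],None,fx=4,fy=2*2,interpolation=3)
cv2.imwrite("pics/m2.png",np.vstack([a[:, :],b])[:600] if 0 else np.vstack([a[:300],b[:300]]))
E
```

```text
t 1.6 pos [0.5554 0.0159 0.1608] yaw 0.387 F [-0.3  0.   0.1] T [ 0.03 -0.   -0.05] open 0.0856 q [-0.1  -0.05  1.85 -0.    1.35 -0.49]
shift [-1.04  0.39  7.07] turn [-0.005 -0.001 -0.004] q6 -0.49 n rows 1.716913447969547 0.04910613138642318
shift [-1.04  0.39  7.07] turn [-1.000e-03  8.000e-03  3.138e+00] q6 -0.49 n rows 1.716913447969547 25.11002765132529
```

View pics/s2.png

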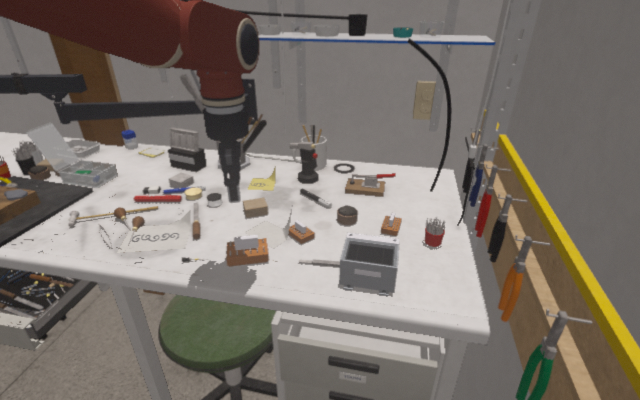

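```bash
python3 -c "
from h import *
o=get_obs()['tool_pos'];print(proj('scene',[o-[0,0,.008]]),proj('top',[o-[0,0,.008]]))
for n in ('scene','top'): print(n,proj(n,place([.5626,.0077,.391],[[0,0,52]])))"; python3 -m jog '[[-1.04,0.39,3.5,0,0,0,0],[-1.04,0.39,7,0,0,0,0],[-1.04,0.39,7,0,0,0,0],[-1.04,0.39,7,0,0,0,0]]'; python3 - <<'E'
from h import *
st();go(.5626,.0077,.043,.391)
im=get_image("top")[:,:,::-1];s=get_image("scene")[:,:,::-1]
a=cv2.resize(im[190:290,215:345],None,fx=6,fy=6,interpolation=3)[150:450];b=cv2.resize(s[170:270,180:310],None,fx=6,fy=6,interpolation=3)[270:570]
cv2.imwrite("pics/m3.png",np.vstack([a,b]))
E
```

```text
[[234.7035056  195.54434721]] [[256.49583416 239.79621908]]
scene [[246.05896357 236.36854535]]
top [[268.99653465 243.29164341]]
t: 2.03
tool_pos: [0.5604, 0.0115, 0.0903]
tool_rot: [-1.742, -2.607, 0.007]
contact_force: [-0.4, -0.3, 0.4]
opening: 0.0855
t 2.03 pos [0.5604 0.0115 0.0903] yaw 0.393 F [-0.4 -0.3  0.4] T [ 0.03 -0.04  0.04] open 0.0855 q [-0.11  0.05  1.88 -0.    1.22 -0.5 ]
shift [-0.45  0.1   4.73] turn [-0.007 -0.003  0.002] q6 -0.5 n rows 1.1399908347114303 0.06257141662367884
shift [-0.45  0.1   4.73] turn [ 0.004 -0.011 -3.14 ] q6 -0.5 n rows 1.1399908347114303 25.12644793742146
```

View pics/m3.png

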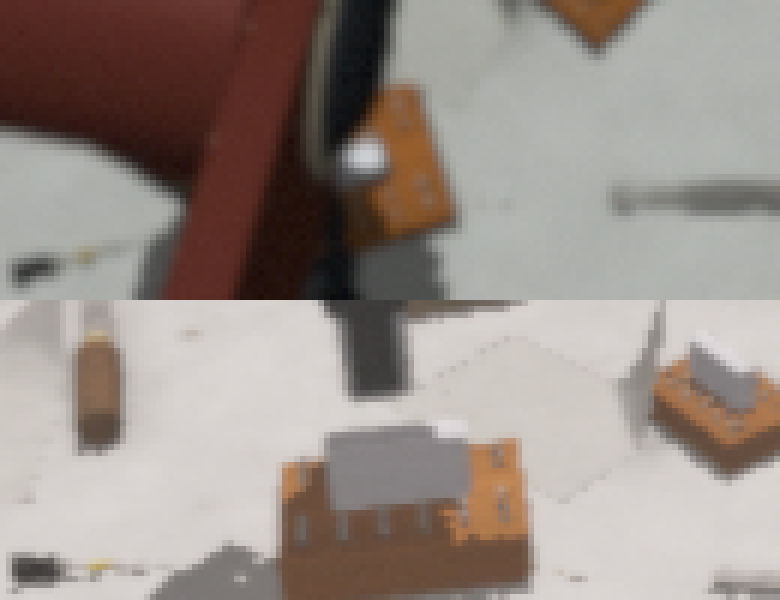

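```bash
python3 -m jog '[[-0.55,0.12,1.5,0,0,0,0],[-0.55,0.12,3,0,0,0,0],[-0.55,0.12,4.7,0,0,0,0],[-0.55,0.12,4.75,0,0,0,0],[-0.55,0.12,4.75,0,0,0,0],[-0.55,0.12,4.75,0,0,0,0]]'; python3 -c "
from h import *
st();go(.5626,.0077,.043,.391)"
```

```text
t: 2.63
tool_pos: [0.5682, 0.0063, 0.0492]
tool_rot: [1.743, 2.609, 0.001]
contact_force: [0.5, 0.3, -0.3]
opening: 0.0856
t 2.63 pos [0.5682 0.0063 0.0492] yaw 0.393 F [ 0.5  0.3 -0.3] T [-0.04 -0.04 -0.  ] open 0.0856 q [-0.12  0.11  1.89 -0.    1.14 -0.51]
shift [ 0.35 -0.47  0.61] turn [0.003 0.003 0.002] q6 -0.51 n rows 0.20248731621279875 0.03577299913386445
shift [ 0.35 -0.47  0.61] turn [-0.005  0.004 -3.14 ] q6 -0.51 n rows 0.20248731621279875 25.12551766464063
```

```bash
python3 -m jog '[[0.35,-0.47,0.6,0,0,0,0],[0.35,-0.47,0.6,0,0,0,0],[0.35,-0.47,0.6,0,0,0,0],[0.35,-0.47,0.6,0,0,0,0]]'; python3 -c "
from h import *
st();get_image('top');st();get_image('top');st();go(.5626,.0077,.043,.391)"
```

```text
t: 2.97
tool_pos: [0.5627, 0.0077, 0.0436]
tool_rot: [1.743, 2.608, 0.002]
contact_force: [-0.2, 0.4, 0.5]
opening: 0.0857
t 2.97 pos [0.5627 0.0077 0.0436] yaw 0.393 F [-0.2  0.4  0.5] T [0.03 0.05 0.02] open 0.0857 q [-0.12  0.11  1.9  -0.    1.13 -0.51]
t 3.02 pos [0.5627 0.0077 0.0435] yaw 0.393 F [-0.1 -0.   1. ] T [-0.03  0.02  0.01] open 0.0854 q [-0.12  0.11  1.9  -0.    1.13 -0.51]
t 3.07 pos [0.5627 0.0077 0.0434] yaw 0.393 F [-0.2 -0.9  0.7] T [0.01 0.05 0.03] open 0.0854 q [-0.12  0.11  1.9  -0.    1.13 -0.51]
shift [ 0.01 -0.01  0.04] turn [0.003 0.003 0.002] q6 -0.51 n rows 0.010261030378373719 0.039015765084728704
shift [ 0.01 -0.01  0.04] turn [-0.005  0.005 -3.14 ] q6 -0.51 n rows 0.010261030378373719 25.12547184106814
```

```bash
python3 -m jog '[[0,0,0,0,0,0,100],[0,0,0,0,0,0,200],[0,0,0,0,0,0,255],[0,0,0,0,0,0,255],[0,0,0,0,0,0,255],[0,0,0,0,0,0,255],[0,0,0,0,0,0,255],[0,0,0,0,0,0,255]]' 50; python3 -c "
from h import *
st()"
```

```text
t: 3.73
tool_pos: [0.5626, 0.0076, 0.0433]
tool_rot: [1.743, 2.609, 0.001]
contact_force: [-0.5, -0.3, 0.6]
opening: 0.0106
t 3.73 pos [0.5626 0.0076 0.0433] yaw 0.393 F [-0.5 -0.3  0.6] T [-0.06  0.04 -0.01] open 0.0106 q [-0.12  0.11  1.9  -0.    1.13 -0.51]
```

```bash
python3 -m jog '[[0,0,-3,0,0,0,255],[0,0,-6,0,0,0,255],[0,0,-9,0,0,0,255],[0,0,-10.5,0,0,0,255],[0,0,-10.5,0,0,0,255],[0,0,-10.5,0,0,0,255]]'; python3 -c "
from h import *
st();go(.5557,-.2526,.15,-.001)"
```

```text
t: 4.23
tool_pos: [0.5625, 0.0078, 0.1488]
tool_rot: [1.742, 2.608, 0.002]
contact_force: [-0.7, 0.1, -1.6]
opening: 0.0105
t 4.23 pos [0.5625 0.0078 0.1488] yaw 0.393 F [-0.7  0.1 -1.6] T [-0.01  0.02  0.05] open 0.0105 q [-0.12 -0.03  1.85 -0.    1.31 -0.51]
shift [-23.79 -10.6   -0.07] turn [0.005 0.003 0.394] q6 -0.51 n rows 6.2467158396856 3.151679386236257
shift [-23.79 -10.6   -0.07] turn [-0.004  0.007 -2.748] q6 -0.51 n rows 6.2467158396856 21.988340791590467
```

```bash
python3 -m jog '[[-3,-1.3,0,0,0,0.05,255],[-6,-2.6,0,0,0,0.1,255],[-9,-4,0,0,0,0.15,255],[-12,-5.3,0,0,0,0.2,255],[-15,-6.7,0,0,0,0.25,255],[-18,-8,0,0,0,0.3,255],[-21,-9.3,0,0,0,0.35,255],[-23.8,-10.6,0,0,0,0.394,255]]' >/dev/null;python3 -m jog '[[0,0,0,0,0,0,255],[0,0,0,0,0,0,255]]' >/dev/null; python3 -c "
from h import *
st();go(.5557,-.2526,.125,-.001)"
```

```text
t 5.07 pos [ 0.5519 -0.2541  0.142 ] yaw -0.007 F [-0.5 -0.3 -1.2] T [-0.03 -0.04  0.02] open 0.0107 q [-0.55  0.09  1.74  0.    1.32 -0.55]
shift [0.14 0.38 1.7 ] turn [-0.004 -0.004 -0.006] q6 -0.55 n rows 0.4198153723292214 0.06344017795943557
shift [0.14 0.38 1.7 ] turn [-0.006  0.006  3.136] q6 -0.55 n rows 0.4198153723292214 25.09438426437591
```

```bash
python3 -m jog '[[0.14,0.38,1.0,0,0,-0.006,255],[0.14,0.38,1.7,0,0,-0.006,255],[0.14,0.38,1.7,0,0,-0.006,255],[0.14,0.38,1.7,0,0,-0.006,255],[0.14,0.38,1.7,0,0,-0.006,255],[0.14,0.38,1.7,0,0,-0.006,255]]' >/dev/null; python3 - <<'E'
from h import *
st()
im=get_image("top")[:,:,::-1];s=get_image("scene")[:,:,::-1]
cv2.imwrite("pics/t4.png",im);cv2.imwrite("pics/s4.png",s)
a=cv2.resize(im[225:285,330:430],None,fx=6,fy=6,interpolation=3)[:];b=cv2.resize(s[200:300,330:430],None,fx=6,fy=6,interpolation=3)
c=np.hstack([cv2.copyMakeBorder(cv2.resize(a,None,fx=.667,fy=.667),0,160,0,0,0)[:400],cv2.resize(b,(400,400))])
cv2.imwrite("pics/m4.png",c)
E
```

```text
t 5.57 pos [ 0.5561 -0.2522  0.1255] yaw 0.0 F [-0.2 -0.1 -1.6] T [-0.03  0.03  0.01] open 0.0108 q [-0.55  0.12  1.74  0.    1.29 -0.55]
```

View pics/m4.png

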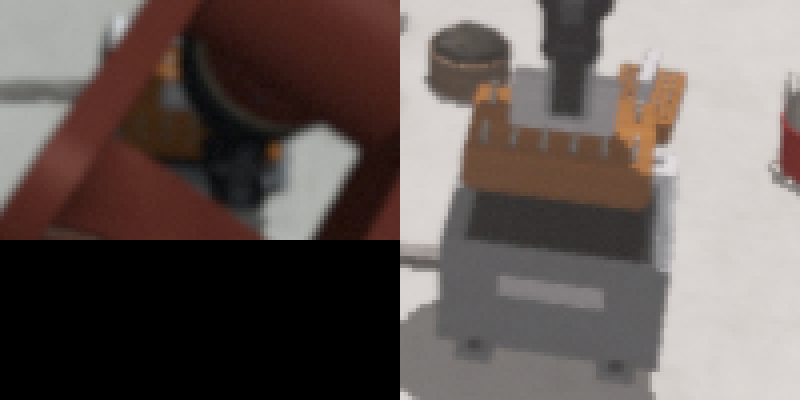

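```bash
python3 - <<'E'
from h import *
q=[.5561,-.2522,0.0,.0822];d=[.5557,-.2526,-.001]
f=lambda P:((proj("scene",P)-[330,200]+.5)*4-.5).round(1)
print("tray front corners low z4 L,R / top L,R",f(place(q,[[-30,44,4],[-30,-44,4],[-30,44,24],[-30,-44,24],[-30,44,0],[-6,25,52],[-6,-25,52]])).tolist())
print("dock FL FR rim, base FL FR",f(place(d,[[-40,54,62],[-40,-54,62],[-40,54,0],[-40,-54,0],[54,-54,62],[-32,-46,62]])).tolist())
im=cv2.imread("pics/s4.png")
b=cv2.resize(im[195:295,330:430],None,fx=6,fy=6,interpolation=3)
g=lambda P:((proj("scene",P)-[330,195]+.5)*6-.5).round().astype(int)
for pose,Ls in((q,[box(-30,30,-44,44,24),box(-30,30,-44,44,4),box(-6,6,-25,25,52)]),(d,[box(-40,54,-54,54,62),box(-40,54,-54,54,0)])):
    for L in Ls: cv2.polylines(b,[g(place(pose,L))],True,(0,255,0),1)
cv2.imwrite("pics/o4.png",b)
E
```

```text
tray front corners low z4 L,R / top L,R [[62.8, 186.6], [252.6, 210.6], [64.3, 152.0], [257.0, 175.4], [62.5, 193.4], [114.3, 78.4], [222.9, 90.5]]
dock FL FR rim, base FL FR [[37.6, 238.0], [269.4, 269.0], [34.2, 336.7], [255.9, 369.2], [274.7, 152.3], [252.4, 255.7]]
```

View pics/o4.png

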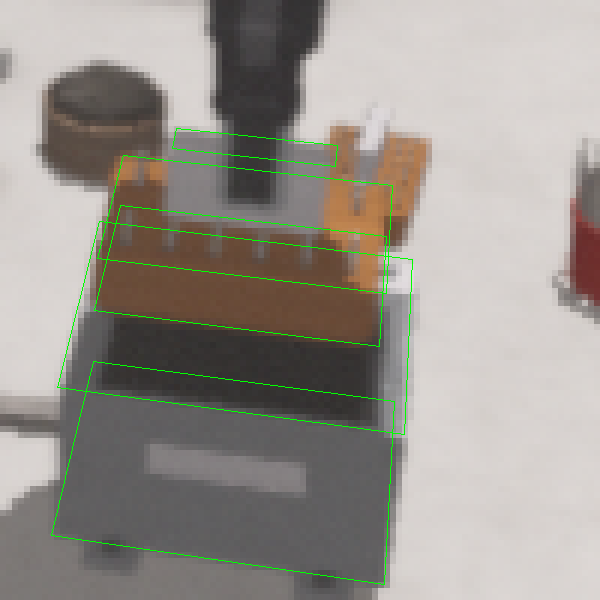

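```bash
cat > e.py <<'E'
from h import *
from scipy.optimize import minimize
from scipy.ndimage import map_coordinates
def grad(f):
    g=cv2.GaussianBlur(cv2.imread(f).astype(np.float32),(0,0),1.0)
    return np.sqrt(sum(cv2.Sobel(g[:,:,c],5,1,0)**2+cv2.Sobel(g[:,:,c],5,0,1)**2 for c in range(3)))
def score(p,views):
    t=np.linspace(.05,.95,40)[:,None];s=0
    for n,G,E in views:
        for a,b in E:
            a,b=np.array(a,float),np.array(b,float);uv=proj(n,place(p,a+t*(b-a)))
            s+=np.sqrt(map_coordinates(G,[uv[:,1],uv[:,0]],order=1)).mean()
    return -s
def refine(p0,views,fixed=[]):
    p0=np.array(p0,float);sc=np.array([.003,.003,.02])
    f=lambda k:score(np.r_[p0[:3]+k*sc,p0[3:]],views)
    best=min((minimize(f,s,method="Nelder-Mead") for s in np.array(np.meshgrid([-1,0,1],[-1,0,1],[0])).reshape(3,-1).T),key=lambda m:m.fun)
    return (p0[:3]+best.x*sc).round(4),round(best.fun,2),round(f(np.zeros(3)),2)
E
python3 - <<'E'
from e import *
S0,T0,S4=grad("pics/scene0.png"),grad("pics/top0.png"),grad("pics/s4.png")
o=box(-40,54,-54,54,62);w=box(-32,32,-46,46,62);c=lambda L:[(L[i],L[(i+1)%4]) for i in range(4)]
v=[([-40,54,62],[-40,54,4]),([-40,-54,62],[-40,-54,4])]
V=[("scene",S0,c(o)+v),("top",T0,c(o))]
d0=[.5557,-.2526,-.001]
for k in(V,V[:1],V[1:]): print("dock",refine(d0,k))
E=[([-30,44,4],[-30,-44,4]),([-30,44,4],[-30,44,20]),([-30,-44,4],[-30,-44,20]),([-6,25,30],[-6,25,52]),([-6,-25,30],[-6,-25,52])]
print("tray s4",refine([.5561,-.2522,0,.0822],[("scene",S4,E)]))
b=c(box(-30,30,-44,44,24))
q=[.5626,.0077,.391];U=[("scene",S0,b+[([-30,44,24],[-30,44,4]),([-30,-44,24],[-30,-44,4])]),("top",T0,b+c(box(-6,6,-25,25,52)))]
for k in(U,U[:1],U[1:]): print("tray0",refine(q,k))
E
```

```text
Traceback (most recent call last):
  File "e.py", line 17, in refine
    best=min((minimize(f,s,method="Nelder-Mead") for s in np.array(np.meshgrid([-1,0,1],[-1,0,1],[0])).reshape(3,-1).T),key=lambda m:m.fun)
  File "e.py", line 17, in <genexpr>
    best=min((minimize(f,s,method="Nelder-Mead") for s in np.array(np.meshgrid([-1,0,1],[-1,0,1],[0])).reshape(3,-1).T),key=lambda m:m.fun)
              ~~~~~~~~^^^^^^^^^^^^^^^^^^^^^^^^^^
  File "e.py", line 16, in <lambda>
    f=lambda k:score(np.r_[p0[:3]+k*sc,p0[3:]],views)
               ~~~~~^^^^^^^^^^^^^^^^^^^^^^^^^^^^^^^^^
  File "e.py", line 11, in score
    a,b=np.array(a,float),np.array(b,float);uv=proj(n,place(p,a+t*(b-a)))
                                               ~~~~^^^^^^^^^^^^^^^^^^^^^^
  File "h.py", line 5, in proj
    c=calibration(n);f=200/np.tan(np.radians(c["vfov"]/2))
ValueError: time passes only in moves, steps and waits
```

```bash
sed -i 's/^from station import \*/from station import *\nimport functools\ncalibration=functools.cache(calibration)/' h.py; cat > r.py <<'E'
from e import *
S0,T0,S4=grad("pics/scene0.png"),grad("pics/top0.png"),grad("pics/s4.png")
o=box(-40,54,-54,54,62);w=box(-32,32,-46,46,62);c=lambda L:[(L[i],L[(i+1)%4]) for i in range(4)]
v=[([-40,54,62],[-40,54,4]),([-40,-54,62],[-40,-54,4])]
V=[("scene",S0,c(o)+v),("top",T0,c(o))]
d0=[.5557,-.2526,-.001]
for k in(V,V[:1],V[1:]): print("dock",refine(d0,k))
E=[([-30,44,4],[-30,-44,4]),([-30,44,4],[-30,44,20]),([-30,-44,4],[-30,-44,20]),([-6,25,30],[-6,25,52]),([-6,-25,30],[-6,-25,52])]
print("tray s4",refine([.5561,-.2522,0,.0822],[("scene",S4,E)]))
b=c(box(-30,30,-44,44,24))
q=[.5626,.0077,.391];U=[("scene",S0,b+[([-30,44,24],[-30,44,4]),([-30,-44,24],[-30,-44,4])]),("top",T0,b+c(box(-6,6,-25,25,52)))]
for k in(U,U[:1],U[1:]): print("tray0",refine(q,k))
E
python3 r.py; python3 -c "
from h import *
st()"
```

```text
dock (array([ 0.5528, -0.2531, -0.002 ]), np.float64(-132.4), np.float32(-130.18))
dock (array([ 0.5595, -0.2536, -0.0149]), np.float64(-90.58), np.float32(-84.87))
dock (array([ 0.539 , -0.2471, -0.0006]), np.float64(-66.49), np.float32(-45.32))
tray s4 (array([ 0.5557, -0.2504,  0.0352]), np.float64(-73.37), np.float32(-69.54))
tray0 (array([0.562 , 0.0088, 0.3918]), np.float64(-246.89), np.float32(-241.79))
tray0 (array([0.5612, 0.0086, 0.3911]), np.float64(-107.87), np.float32(-103.86))
tray0 (array([0.5623, 0.0088, 0.3932]), np.float64(-139.31), np.float32(-137.93))
t 5.67 pos [ 0.5561 -0.2525  0.1258] yaw -0.0 F [-0.4 -0.  -0.6] T [-0.04 -0.02 -0.  ] open 0.0105 q [-0.55  0.12  1.74  0.    1.29 -0.55]
```

```bash
cat > r2.py <<'E'
from e import *
S0,T0=grad("pics/scene0.png"),grad("pics/top0.png")
B=[([54,54,62],[54,-54,62])];K=[([36,50,62],[36,-50,62])];Sd=[([54,54,62],[-40,54,62]),([54,-54,62],[-40,-54,62])]
Fr=[([-40,54,62],[-40,-54,62])];v=[([-40,54,62],[-40,54,4]),([-40,-54,62],[-40,-54,4])];base=[([-40,54,0],[-40,-54,0])]
d0=[.5557,-.2526,-.001]
tests={"scene all":[("scene",S0,B+K+Sd+Fr+v)],"scene B K":[("scene",S0,B+K+v)],"scene Fr":[("scene",S0,Fr+v)],"top B K Sd":[("top",T0,B+K+Sd)],"top all":[("top",T0,B+K+Sd+Fr)],"both":[("scene",S0,B+K+Sd+Fr+v),("top",T0,B+K+Sd)]}
for k,V in tests.items(): print(k,refine(d0,V))
# 1-D profiles along x at y=-.2526 in top and scene, height 62
for n,G in(("top",T0),("scene",S0)):
    xs=np.arange(.500,.620,.003);ys=np.linspace(-.285,-.22,30)
    pr=[map_coordinates(G,proj(n,[[x,y,.062] for y in ys])[:,::-1].T,order=1).mean() for x in xs]
    print(n,[(round(x,3),int(p)) for x,p in zip(xs,pr)])
E
python3 r2.py
```

```text
scene all (array([ 0.5518, -0.2535, -0.0061]), np.float64(-105.11), np.float32(-101.58))
scene B K (array([ 0.5539, -0.2529,  0.0119]), np.float64(-67.11), np.float32(-66.04))
scene Fr (array([ 0.5597, -0.2533, -0.0078]), np.float64(-55.2), np.float32(-49.14))
top B K Sd (array([ 0.5538, -0.2471, -0.0106]), np.float64(-64.95), np.float32(-55.36))
top all (array([ 0.554 , -0.247 , -0.0143]), np.float64(-77.02), np.float32(-66.55))
both (array([ 5.528e-01, -2.531e-01, -4.000e-04]), np.float64(-160.23), np.float32(-156.95))
top [(np.float64(0.5), 283), (np.float64(0.503), 303), (np.float64(0.506), 182), (np.float64(0.509), 58), (np.float64(0.512), 101), (np.float64(0.515), 135), (np.float64(0.518), 47), (np.float64(0.521), 141), (np.float64(0.524), 164), (np.float64(0.527), 88), (np.float64(0.53), 27), (np.float64(0.533), 10), (np.float64(0.536), 9), (np.float64(0.539), 10), (np.float64(0.542), 10), (np.float64(0.545), 10), (np.float64(0.548), 10), (np.float64(0.551), 10), (np.float64(0.554), 10), (np.float64(0.557), 10), (np.float64(0.56), 10), (np.float64(0.563), 10), (np.float64(0.56
[... 751 characters left out ...]
p.float64(0.536), 5), (np.float64(0.539), 5), (np.float64(0.542), 4), (np.float64(0.545), 5), (np.float64(0.548), 4), (np.float64(0.551), 4), (np.float64(0.554), 4), (np.float64(0.557), 5), (np.float64(0.56), 12), (np.float64(0.563), 38), (np.float64(0.566), 83), (np.float64(0.569), 124), (np.float64(0.572), 147), (np.float64(0.575), 172), (np.float64(0.578), 212), (np.float64(0.581), 242), (np.float64(0.584), 272), (np.float64(0.587), 318), (np.float64(0.59), 325), (np.float64(0.593), 250), (np.float64(0.596), 129), (np.float64(0.599), 39), (np.float64(0.602), 28), (np.float64(0.605), 60), (np.float64(0.608), 93), (np.float64(0.611), 122), (np.float64(0.614), 137), (np.float64(0.617), 132)]
```

```bash
python3 - <<'E'
from e import *
for n,G in(("top",grad("pics/top0.png")),("scene",grad("pics/scene0.png"))):
  for nm,xs in(("mid",np.linspace(.535,.575,20)),("back",np.linspace(.594,.604,8))):
    ys=np.arange(-.322,-.185,.002)
    pr=np.array([map_coordinates(G,proj(n,[[x,y,.062] for x in xs])[:,::-1].T,order=1).mean() for y in ys])
    i=[j for j in range(1,len(ys)-1) if pr[j]>pr[j-1] and pr[j]>=pr[j+1] and pr[j]>25]
    print(n,nm,[(round(ys[j]+.001*(pr[j+1]-pr[j-1])/(2*pr[j]-pr[j-1]-pr[j+1]),4),int(pr[j])) for j in i])
E
```

```text
top mid [(np.float64(-0.3022), 259), (np.float64(-0.2233), 25), (np.float64(-0.2065), 163), (np.float64(-0.1927), 271)]
top back [(np.float64(-0.3074), 100), (np.float64(-0.2994), 79), (np.float64(-0.2938), 139), (np.float64(-0.2722), 123), (np.float64(-0.2437), 138), (np.float64(-0.2145), 166), (np.float64(-0.2004), 238), (np.float64(-0.1932), 143)]
scene mid [(np.float64(-0.3058), 234), (np.float64(-0.2993), 253), (np.float64(-0.2827), 45), (np.float64(-0.2753), 47), (np.float64(-0.2618), 43), (np.float64(-0.2436), 41), (np.float64(-0.2328), 44), (np.float64(-0.2266), 43), (np.float64(-0.2091), 261), (np.float64(-0.2014), 218)]
scene back [(np.float64(-0.3019), 144), (np.float64(-0.2953), 141), (np.float64(-0.2795), 85), (np.float64(-0.2682), 84), (np.float64(-0.2491), 82), (np.float64(-0.2335), 84), (np.float64(-0.2125), 140), (np.float64(-0.2058), 136)]
```

```bash
python3 -c "
from h import *
st();go(.5537,-.2553,.112,-.001)"
```

```text
t 5.67 pos [ 0.5561 -0.2525  0.1258] yaw -0.0 F [-0.4 -0.  -0.6] T [-0.04 -0.02 -0.  ] open 0.0105 q [-0.55  0.12  1.74  0.    1.29 -0.55]
shift [-0.28 -0.24  1.37] turn [-0.003 -0.003  0.001] q6 -0.55 n rows 0.3412285093185344 0.03544584246273264
shift [-0.28 -0.24  1.37] turn [ 0.005 -0.004 -3.141] q6 -0.55 n rows 0.3412285093185344 25.132918627476872
```

```bash
python3 -m jog '[[-0.28,-0.24,0.7,0,0,0,255],[-0.28,-0.24,1.37,0,0,0,255],[-0.28,-0.24,1.37,0,0,0,255],[-0.28,-0.24,1.37,0,0,0,255],[-0.28,-0.24,1.37,0,0,0,255],[-0.28,-0.24,1.37,0,0,0,255]]' >/dev/null; python3 - <<'E'
from e import *
st();p=get_obs()["tool_pos"];go(.5537,-.2553,.101,-.001)
cv2.imwrite("pics/s5.png",get_image("scene")[:,:,::-1]);G=grad("pics/s5.png")
E=[([-30,44,4],[-30,-44,4]),([-30,44,4],[-30,44,20]),([-30,-44,4],[-30,-44,20]),([-6,25,30],[-6,25,52]),([-6,-25,30],[-6,-25,52])]
print(refine([p[0],p[1]+.0012,0,p[2]-.0433],[("scene",G,E)]))
im=cv2.imread("pics/s5.png");cv2.imwrite("pics/m5.png",cv2.resize(im[205:305,330:430],None,fx=6,fy=6,interpolation=3))
E
```

```text
t 6.17 pos [ 0.5538 -0.2554  0.1122] yaw -0.0 F [ 0.6  0.4 -0.8] T [ 0.01 -0.    0.03] open 0.011 q [-0.55  0.13  1.75  0.    1.26 -0.55]
shift [ 0.01 -0.01  1.12] turn [-0.003 -0.003  0.001] q6 -0.55 n rows 0.26798943281076243 0.03328188516284871
shift [ 0.01 -0.01  1.12] turn [ 0.005 -0.004 -3.141] q6 -0.55 n rows 0.26798943281076243 25.13384271498793
(array([ 0.5539, -0.2538, -0.0459]), np.float64(-68.78), np.float32(-67.05))
```

View pics/m5.png

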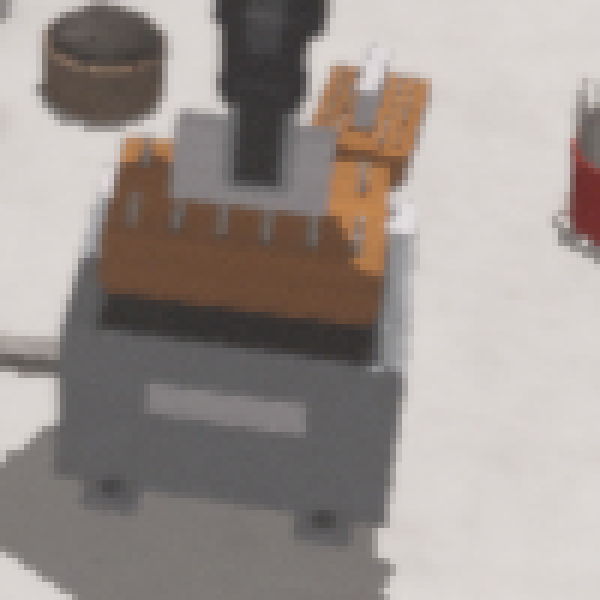

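```bash
python3 -m jog '[[0,0,0.3,0,0,0,255],[0,0,0.6,0,0,0,255],[0,0,0.9,0,0,0,255],[0,0,1.1,0,0,0,255],[0,0,1.1,0,0,0,255]]' >/dev/null; python3 -c "
from h import *
st()"; python3 -m jog '[[0,0,0.1,0,0,0,255],[0,0,0.2,0,0,0,255],[0,0,0.3,0,0,0,255],[0,0,0.3,0,0,0,255]]' >/dev/null; python3 -c "
from h import *
st()"
```

```text
t 6.63 pos [ 0.5533 -0.2551  0.1003] yaw -0.0 F [-0.7  0.1 -1.9] T [-0.    0.06  0.01] open 0.0108 q [-0.55  0.14  1.76  0.    1.25 -0.55]
t 6.97 pos [ 0.5532 -0.255   0.0971] yaw -0.0 F [ 0.4  0.5 -0.9] T [-0.03 -0.   -0.01] open 0.0107 q [-0.55  0.15  1.76  0.    1.24 -0.55]
```

```bash
python3 -m jog '[[0,0,0.1,0,0,0,255],[0,0,0.2,0,0,0,255],[0,0,0.2,0,0,0,255],[0,0,0.2,0,0,0,255]]' >/dev/null; python3 -c "
from h import *
st()"; python3 -m jog '[[0,0,0.1,0,0,0,255],[0,0,0.2,0,0,0,255],[0,0,0.3,0,0,0,255],[0,0,0.3,0,0,0,255],[0,0,0.3,0,0,0,255]]' >/dev/null; python3 -c "
from h import *
st();get_image('scene');st()"
```

```text
t 7.3 pos [ 0.5534 -0.255   0.0956] yaw -0.0 F [-1.1  0.8  1.2] T [0.07 0.13 0.  ] open 0.0102 q [-0.55  0.15  1.76  0.    1.24 -0.55]
t 7.72 pos [ 0.5535 -0.2551  0.0928] yaw -0.0 F [-2.2  1.3  3.6] T [ 0.23  0.32 -0.06] open 0.0104 q [-0.55  0.15  1.76  0.    1.23 -0.55]
t 7.77 pos [ 0.5535 -0.2551  0.0927] yaw -0.0 F [-2.2  1.8  4.4] T [ 0.22  0.36 -0.05] open 0.0107 q [-0.55  0.15  1.76  0.    1.23 -0.55]
```

```bash
python3 -m jog '[[0.05,-0.08,0.1,0,0,0,255],[0.07,-0.12,0.2,0,0,0,255],[0.07,-0.12,0.3,0,0,0,255],[0.07,-0.12,0.4,0,0,0,255],[0.07,-0.12,0.4,0,0,0,255]]' >/dev/null; python3 -c "
from h import *
st();get_image('scene');st()"
```

```text
t 8.18 pos [ 0.5532 -0.2549  0.0893] yaw -0.0 F [ 0.6 -0.4  4. ] T [-0.11 -0.32  0.  ] open 0.0108 q [-0.55  0.15  1.77  0.    1.22 -0.56]
t 8.23 pos [ 0.5531 -0.2549  0.0893] yaw -0.0 F [ 0.5 -0.3  3.8] T [-0.23 -0.45 -0.04] open 0.0108 q [-0.55  0.15  1.77  0.    1.22 -0.55]
```

```bash
python3 -m jog '[[0,0,0.15,0,0,0,255],[0,0,0.3,0,0,0,255],[0,0,0.45,0,0,0,255],[0,0,0.6,0,0,0,255],[0,0,0.75,0,0,0,255],[0,0,0.9,0,0,0,255],[0,0,1.05,0,0,0,255],[0,0,1.1,0,0,0,255]]' >/dev/null; python3 -c "
from h import *
st()"; python3 -m jog '[[0,0,0.1,0,0,0,255],[0,0,0.2,0,0,0,255],[0,0,0.3,0,0,0,255],[0,0,0.3,0,0,0,255]]' >/dev/null; python3 -c "
from h import *
st()"
```

```text
t 8.9 pos [ 0.5533 -0.255   0.0787] yaw -0.0 F [-1.   0.4  7.1] T [ 0.09  0.09 -0.01] open 0.0104 q [-0.55  0.17  1.77  0.    1.21 -0.56]
t 9.23 pos [ 0.5532 -0.255   0.076 ] yaw -0.0 F [-1.4  2.2  7.3] T [ 0.1   0.16 -0.  ] open 0.011 q [-0.55  0.17  1.77  0.    1.2  -0.56]
```

```bash
python3 -m jog '[[0,0,0.05,0,0,0,255],[0,0,0.1,0,0,0,255],[0,0,0.12,0,0,0,255],[0,0,0.12,0,0,0,255]]' |sed -n '2p;4p'; python3 -c "
from h import *
st()"
```

```text
tool_pos: [0.5533, -0.255, 0.0752]
contact_force: [-1.1, 2.0, 6.5]
t 9.57 pos [ 0.5533 -0.255   0.0752] yaw -0.0 F [-1.1  2.   6.5] T [0.1  0.17 0.  ] open 0.0107 q [-0.55  0.17  1.77  0.    1.2  -0.56]
```

```bash
python3 -m jog '[[0,0,0.05,0,0,0,255],[0,0,0.1,0,0,0,255],[0,0,0.1,0,0,0,255],[0,0,0.1,0,0,0,255]]' |sed -n '2p;4p'; python3 -c "
from h import *
st()"
```

```text
tool_pos: [0.5533, -0.2549, 0.0747]
contact_force: [-1.9, 1.5, 7.2]
t 9.9 pos [ 0.5533 -0.2549  0.0747] yaw -0.0 F [-1.9  1.5  7.2] T [ 0.19  0.22 -0.06] open 0.0105 q [-0.55  0.17  1.77  0.    1.2  -0.56]
```

```bash
python3 -m jog '[[0.05,-0.06,0.08,0,0,0,255],[0.05,-0.06,0.16,0,0,0,255],[0.05,-0.06,0.18,0,0,0,255],[0.05,-0.06,0.18,0,0,0,255]]' |sed -n '2p;4p'
```

```text
tool_pos: [0.5532, -0.255, 0.0739]
contact_force: [-0.7, 1.2, 7.4]
```

```bash
python3 -m jog '[[0,0,0.08,0,0,0,255],[0,0,0.15,0,0,0,255],[0,0,0.16,0,0,0,255],[0,0,0.16,0,0,0,255]]' |sed -n '2p;4p'
```

```text
tool_pos: [0.5532, -0.255, 0.0729]
contact_force: [-2.1, 1.5, 7.6]
```

```bash
python3 -m jog '[[0.05,-0.1,0.08,0,0,0,255],[0.05,-0.1,0.15,0,0,0,255],[0.05,-0.1,0.17,0,0,0,255],[0.05,-0.1,0.17,0,0,0,255]]' |sed -n '2p;4p'
```

```text
tool_pos: [0.5531, -0.2549, 0.0723]
contact_force: [1.4, 0.8, 6.8]
```

```bash
python3 -m jog '[[0,0,0.08,0,0,0,255],[0,0,0.15,0,0,0,255],[0,0,0.16,0,0,0,255],[0,0,0.16,0,0,0,255]]' |sed -n '2p;4p'
```

```text
tool_pos: [0.5532, -0.255, 0.0717]
contact_force: [-2.3, 2.3, 9.2]
```

```bash
python3 -m jog '[[0,0,0.08,0,0,0,255],[0,0,0.15,0,0,0,255],[0,0,0.16,0,0,0,255],[0,0,0.16,0,0,0,255]]' |sed -n '2p;4p'
```

```text
tool_pos: [0.5532, -0.255, 0.0716]
contact_force: [-3.3, 2.6, 11.1]
```

```bash
python3 -m jog '[[0.05,-0.1,0.08,0,0,0,255],[0.05,-0.1,0.16,0,0,0,255],[0.05,-0.1,0.18,0,0,0,255],[0.05,-0.1,0.18,0,0,0,255]]' |sed -n '2p;4p'
```

```text
tool_pos: [0.5531, -0.255, 0.0716]
contact_force: [-1.6, 1.2, 11.0]
```

```bash
python3 -m jog '[[0,0,0.08,0,0,0,255],[0,0,0.18,0,0,0,255],[0,0,0.2,0,0,0,255],[0,0,0.2,0,0,0,255]]' |sed -n '2p;4p'
```

```text
tool_pos: [0.5532, -0.255, 0.0714]
contact_force: [-5.2, 3.1, 13.6]
```

```bash
python3 -m jog '[[0.02,-0.05,-0.1,0,0,0,255],[0.02,-0.05,-0.2,0,0,0,255],[0.02,-0.05,-0.3,0,0,0,255],[0.02,-0.05,-0.4,0,0,0,255],[0.02,-0.05,-0.45,0,0,0,255],[0.02,-0.05,-0.45,0,0,0,255],[0.02,-0.05,-0.45,0,0,0,255]]' |sed -n '2p;4p'
```

```text
tool_pos: [0.5531, -0.2549, 0.0764]
contact_force: [-0.6, 1.2, 6.0]
```

```bash
python3 -m jog '[[0,0,-0.05,0,0,0,255],[0,0,-0.1,0,0,0,255],[0,0,-0.1,0,0,0,255],[0,0,-0.1,0,0,0,255]]' |sed -n '2p;4p'
```

```text
tool_pos: [0.5531, -0.2549, 0.0775]
contact_force: [-0.1, 1.0, 4.8]
```

```bash
python3 -m jog '[[0,0,-0.02,0,0,0,255],[0,0,-0.04,0,0,0,255],[0,0,-0.05,0,0,0,255],[0,0,-0.05,0,0,0,255]]' |sed -n '2p;4p'
```

```text
tool_pos: [0.5531, -0.2549, 0.0781]
contact_force: [-0.1, 0.8, 4.9]
```

```bash
python3 -m jog '[[0,0,-0.05,0,0,0,255],[0,0,-0.1,0,0,0,255],[0,0,-0.1,0,0,0,255],[0,0,-0.1,0,0,0,255]]' |sed -n '2p;4p'; python3 -c "
from h import *
get_image('scene');st()"
```

```text
tool_pos: [0.5531, -0.2549, 0.0789]
contact_force: [1.0, 1.4, 2.3]
t 13.87 pos [ 0.5531 -0.2549  0.0789] yaw -0.0 F [1.2 0.1 2.8] T [ 0.05 -0.19 -0.07] open 0.0106 q [-0.55  0.16  1.78  0.    1.2  -0.56]
```

```bash
python3 -m jog '[[0,0,-0.05,0,0,0,255],[0,0,-0.1,0,0,0,255],[0,0,-0.1,0,0,0,255],[0,0,-0.1,0,0,0,255]]' |sed -n '2p;4p'; python3 -c "
from h import *
get_image('scene');st()"
```

```text
tool_pos: [0.5527, -0.2548, 0.0794]
contact_force: [0.4, -0.4, 1.2]
t 14.25 pos [ 0.5527 -0.2548  0.0794] yaw -0.0 F [ 0.5 -0.3 -0.3] T [-0.11 -0.12  0.03] open 0.0111 q [-0.55  0.16  1.78  0.    1.2  -0.56]
```

```bash
python3 -m jog '[[0,0,0,0,0,0,200],[0,0,0,0,0,0,160],[0,0,0,0,0,0,120],[0,0,0,0,0,0,80],[0,0,0,0,0,0,40],[0,0,0,0,0,0,0],[0,0,0,0,0,0,0]]' >/dev/null; python3 -c "
from h import *
st()"; python3 -m jog '[[0,0,-1,0,0,0,0],[0,0,-3,0,0,0,0],[0,0,-6,0,0,0,0],[0,0,-9,0,0,0,0],[0,0,-12,0,0,0,0],[0,0,-12,0,0,0,0],[0,0,-12,0,0,0,0]]' >/dev/null; python3 - <<'E'
from h import *
st();s=get_image("scene")[:,:,::-1];cv2.imwrite("pics/s6.png",s)
cv2.imwrite("pics/m6.png",cv2.resize(s[190:290,330:430],None,fx=6,fy=6,interpolation=3))
E
```

```text
t 14.83 pos [ 0.5527 -0.2548  0.0794] yaw -0.0 F [-0.5 -0.1 -0.4] T [0.06 0.01 0.03] open 0.0854 q [-0.55  0.16  1.78  0.    1.2  -0.56]
t 15.42 pos [ 0.5539 -0.2557  0.2035] yaw -0.0 F [-0.4 -0.5 -0.6] T [ 0.07 -0.05  0.04] open 0.0857 q [-0.56  0.04  1.69  0.    1.41 -0.56]
```

View pics/m6.png

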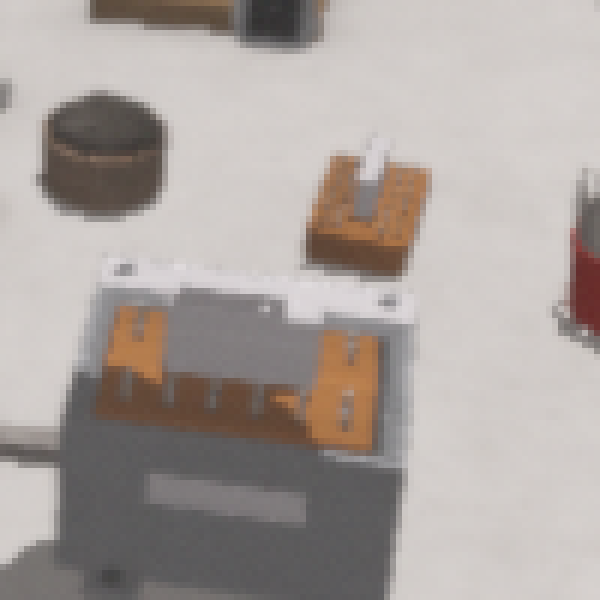

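```bash
python3 -m jog '[[0,0,0,0,0,0,0],[0,0,0,0,0,0,0],[0,0,0,0,0,0,0],[0,0,0,0,0,0,0],[0,0,0,0,0,0,0],[0,0,0,0,0,0,0],[0,0,0,0,0,0,0],[0,0,0,0,0,0,0]]' >/dev/null; python3 - <<'E'
from h import *
s=get_image("scene")[:,:,::-1].astype(int);a=cv2.imread("pics/s6.png").astype(int)
print("dock change",abs(s-a)[235:270,340:400].mean(),abs(s-a)[235:270,340:400].max());st();print(finish_job())
E
```

```text
dock change 0.973015873015873 30
t 16.18 pos [ 0.5528 -0.2551  0.2008] yaw -0.0 F [-0.2 -0.6  0. ] T [-0.02  0.01  0.02] open 0.0854 q [-0.56  0.04  1.69  0.    1.41 -0.56]
the job is handed in; nothing more can be done
None
```

The bur tray is in the dock and staying down by itself. I gripped the largest tray by its bar, set it in the well on the raised lift and pressed it straight down to the rubber stop. I then let it rise about 8 mm, opened the jaws and backed off. I handed the job in at 16.2 s.

- **Press force:** the highest vertical reading was 13.6 N, well under the 30 N limit. Readings were taken only at the end of each step.
- **Latch:** on the way up, the force stayed near 5 N until about 6.7 mm above the stop, then fell to about 0 over the next 1.3 mm. The catch should be 5.6 mm above the stop, so it took hold slightly later than expected. I put that down to friction or a slight slip of the bar in the jaws.
- **Tray staying down:** the picture after letting go shows the tray's top below the rim. About 0.75 s later the dock area looked the same apart from small differences (mean 1 grey level, up to 30 at single pixels).
- **Bystanders:** in that last close view, the pitch block, the nearer small look-alike tray and the visible end of the graver showed no sign of having moved. I did not recheck the wood offcut, which was outside that view.
- **Disagreement:** the automatic edge fits of the dock's position differed by several millimetres between the two cameras. I settled on the clearest edges, and small sideways forces of 2–5 N while lowering and pressing suggested the tray was rubbing the wall by about a millimetre.

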